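# Set the line-speed lever and tag it out

## Robot

A 6-joint arm with a two-finger parallel gripper is mounted at the origin on a cart in front of the work surface, level with it; the furniture and walls round the work are solid. World frame = base frame: x ahead of the robot, y to its left, z up, the work surface at z = 0. Lengths are in m, angles in rad, forces in N, time in s.
With the tool pointing down it reaches from about 0.35 to 0.725 m from the base axis. Payload 4.3 kg.
Tool frame: the origin (TCP) lies at the very end of the fingers, on their centre line; the grasp point (between the pads) lies ctrl.pinch_z behind it (ctrl.pinch_z is the distance from the TCP to the grasp point, in m); z points along the fingers, y is the direction in which the jaws open and shut (so a half turn about z gives the same grasp; the last joint's range is limited). The gripper opens to 85 mm and grips with 20 to 120 N. Pads are 22 mm wide; open, the fingers measure 114 mm over their backs; the gripper's body (76 mm by 85 mm) begins 54 mm behind the grasp point. The pads swing forward as they close: fully open they stand 13 mm farther back than shut.
Start: joints at [-1.331, 0.377, 0.081, 1.274, 0, 1.46], TCP at [0.197, -0.54, 0.231] pointing down, gripper open.
Joint ranges: [-2.72, 2.72], [-0.84, 1.66], [-1.02, 1.22], [-1.77, 2.12], [-1.37, 1.28], [-3.14, 3.14]. Speed limits (rad/s): [2.57, 2.57, 3.14, 3.14, 3.14, 3.14].

## Interface

Orientations are given as a 3x3 rotation matrix whose columns are the frame's x, y, z axes.
In Python, from station import get_state, eyes, job, ctrl gives the robot as it stands. The module is installed in compiled form; this text tells all that it offers.
- The arm moves only by the shell command python3 -m creep 'ROWS' [FORCE]. ROWS is text: rows parted by semicolons, each of 7 numbers parted by spaces: the gripper command: -1 is fully open, 1 is shut, values between are in proportion, then the shift along the world's x, y, z in mm, then the turn, a rotation vector about the world's x, y, z in rad. In form: gripper tx ty tz ax ay az; .... A call has 1 to 20 rows; each row is the pose to reach, as a shift and turn from the pose measured when the call began; what a row does not reach only later rows make up. A row lasts 1/10 s, in which the tool goes at most 50 mm and 8.59 degrees, less where a joint would pass 70% of its speed; a pose out of reach is approached as far as the arm can. A call with a gripper value outside its range is refused whole. The fingers move at their own pace and stop on an object; FORCE is the grip in N (left out, the last holds). Time passes only in rows, so rows that repeat a pose let the fingers close. It gives the time, the measured TCP pose, the force and the opening at its end, in the units of the state.
- get_state(): the state, without advancing time (a new reading comes with each control period).
- eyes.camera(name): name is "side" or "top" or "wrist"; returns (picture, depth): 400x640x3 uint8, red, green, blue; 400x640 float32, m along the optical axis (not along the pixel's ray), 0 where there is no reading.
- eyes.camera_params(name): a dict with "K" (3x3 intrinsics, pixels), "camera_from_world" (4x4, takes a point from world to camera coordinates). Camera axes: x right, y down, z forward; pixel columns grow to the right and rows downward; lengths in m; the calibration is good to about 2 mm. A picture is of the moment at which its call begins: read the wrist's pose just before it. camera_params takes no time and is no camera call; for the wrist camera it gives the pose at the moment of the call.
- job.close_job(): hands the job in, once; it reports no verdict.
The state is a dict: "t": time; "joint_positions": joint angles; "dq": joint speeds; "tau": joint torques, N m; "eef_pos": TCP position; "ee_rot": TCP orientation; "ft_force": force on the tool from outside, world axes, zero at the start; "ft_torque": the same for the moment, N m; "opening": finger opening in m.
Only numpy, scipy, OpenCV 4.12 (cv2) and the standard library are available. Lean on these libraries where they do the work, as an engineer would, in place of code of your own. Each camera call takes 0.05 s, during which the arm holds its last target. There are 200 camera calls.

## Task

The line is going over to cleaning: first pull the black-knobbed speed lever back until it points at the green marker on its console, and let go of it there. Then hook the steel S-hook with the yellow grip over the flat rail, near its middle and with the lower curl towards you, and, once you have let go of it, hang the red tag by its window from the hook's lower curl, so that hook and tag hang freely. Do not shift the green marker or push the other things on the bench about.

Things in the scene. Friction and masses are not known exactly. Their poses are not given: they have to be found in the camera images.
- lever (a joint): Speed lever on the grey console (base 170 x 116 mm, black drum of 70 mm radius with white tick marks). Angle in rad: 0 is upright, positive leans to the console's +x (away from the robot), negative back towards the robot; travel -0.85 to 0.85. Stiff: it stays where it is left; about 2 N at the knob moves it.
- lever_knob (a point): Centre of the lever's black ball knob (34 mm diameter), 135 mm from the lever's pivot; always more than 115 mm above the bench. z axis points along the lever, outward; y axis is the hinge axis. The shaft below the knob is 12 x 8 mm (12 across the hinge axis, 8 along it); nothing else on the console rises above 90 mm from the pivot, so the fingers may close on the ball along the hinge axis from straight above at any lever angle, the ball turning between them.
- lever_pivot (a point): Point on the lever's hinge axis, 30 mm above the bench, at the centre of the console; fixed axes: z up, y along the hinge, x the side to which positive lever angles lean.
- marker (a joint): Angle in rad of the green marker about the same hinge and on the same scale as lever: the lever points at the marker when both values are equal. The marker keeps its place unless it is pushed hard.
- marker_tip (a point): Outer face of the green marker block (9 x 22 mm) on the drum, 82 mm from the hinge axis and 34 mm to the console's -y side of the lever; z axis points radially outward. A white finger on the lever runs towards it.
- rail_top (a point): Middle of the top edge of the steel flat-bar rail: bar 8 mm thick (along this point's x), 30 mm high, 200 mm above the bench, running 172 mm along y between two posts at y = -80 and +80 mm, which end level with the rail. Its x axis points away from the robot side, z up. The stand is fixed.
- hook_grip (a point): Centre of the yellow grip on top of the S-hook: block 16 mm (x) x 20 mm (y) x 37 mm (z), top 16 mm above this point; grasp it across its 20 mm from above. The S-hook (100 g) is a 20 mm wide, 5 mm thick steel strip, bent in its x-z plane, z up, 100 mm tall overall. At the start it stands upright on the rack, hung on a low 8 mm thick fin (72 mm above the bench, 36 mm wide along y); lift it straight up by at least 45 mm to clear the fin.
- hook_crown (a point): Inside top of the S-hook's upper curl, 25 mm below hook_grip: the place that bears on the rail's top edge. The upper curl is open downward, 15 mm wide inside, centred on x = 0, with its back leg (+x) reaching 38 mm down and flaring outward, so the hook goes over the 8 mm rail from above, the lower curl to the rail's -x side.
- hook_curl (a point): Inside bottom of the S-hook's lower curl, 38 mm to -x and 55 mm below hook_crown (hook axes). This curl is open upward, 26 mm wide inside along x; its free tip lies at x = -16.5 mm and 19 mm above this point. The strip's underside is 5 mm below this point. Once hung on the rail and let go, the hook leans about 12 degrees, loaded or not, the curl swinging towards the rail to about 28 mm in front of it and 65 mm below its top edge; read the curl again before hanging the tag.
- tag_grip (a point): Middle of the tag's black grip neck, 12 mm thick (x), 30 mm wide (y), its top 20 mm above this point and its foot (the tag's shoulders) 41 mm below; grasp it across its 30 mm from above. The red tag (90 g) is a rigid upright plate 5 mm thick (x) and 80 mm wide (y), 178 mm tall with the neck; its lower edge is 158 mm below this point. At the start it stands in a 30 mm deep slot of the rack, along y; lift it straight up by at least 40 mm.
- tag_bar (a point): Underside of the tag's top bar (9 mm round, along y), 50 mm below tag_grip: the place that bears in the hook's lower curl. Below it the window is 48 mm high and 56 mm wide. To hang it, hold the tag upright on the -x side of the curl with the bar 8 mm above the curl's tip, carry it to +x so that the curl passes through the window, then lower it into the curl.
- rail_stand: Fixed stand that carries the rail: base plate 110 x 186 x 10 mm, origin on the bench under the rail's middle.
- s_hook: The whole S-hook; origin at hook_crown.
- tag: The whole red tag; origin at the middle of its lower edge, z up along the tag.
- thermometer: White food thermometer lying flat, 46 x 152 x 18 mm; bystander, leave it alone.
- test_wand_0: Red flat test stick, 22 x 150 x 9 mm; bystander, leave it alone.
- pen_blue_a: Blue pen lying flat, 142 mm long; bystander, leave it alone.
- sample_pot_2: Pink sample pot with white lid, 50 mm diameter, 66 mm high, origin under it; bystander, leave it alone.
Not all that is in view belongs to the job. Leave any orange look-alike of the tag alone.

How it is judged:
By the outcome, as a careful person would: the job done as asked, in the order asked, and still so for the second after the job is handed in, with the robot touching nothing.
It also fails if it takes over 64 s, if anything falls off the work surface, if the arm or the gripper's body presses on something with over 40 N, if the wrist force passes 120 N, or if a joint passes its speed limit or range.

## Working session

There is one attempt and no reset: what is moved stays moved. The work goes in short steps, Python scripts to look and compute and a shell command to move; the robot and the scene stay as the last step left them, time stands still between calls to the robot, and variables do not carry over. Pictures are saved under pics/ and viewed, about 8 in all and at most 12, crops included, and the job is handed in when it is done.

```bash
mkdir -p pics; cat > h.py <<'E'
import numpy as np, cv2
from station import get_state, eyes, job, ctrl
def shot(n):
    p=eyes.camera_params(n); im,d=eyes.camera(n)
    return im,d,np.array(p["K"]),np.array(p["camera_from_world"])
def cloud(d,K,T):
    v,u=np.mgrid[:d.shape[0],:d.shape[1]]
    c=np.stack([(u-K[0,2])/K[0,0]*d,(v-K[1,2])/K[1,1]*d,d],-1)
    W=np.linalg.inv(T); w=c@W[:3,:3].T+W[:3,3]; w[d==0]=np.nan
    return w
def save(n,im): cv2.imwrite(n,im[:,:,::-1])
E
python3 - <<'E'
from h import *
s=get_state(); print(s["t"],s["eef_pos"],s["ee_rot"],s["opening"],ctrl.pinch_z)
for n in("side","top"):
    im,d,K,T=shot(n); save(f"pics/{n}0.png",im); np.savez(f"{n}0.npz",im=im,d=d,K=K,T=T); print(n,np.linalg.inv(T)[:3].round(3).tolist())
E
```

```text
0.0 [ 0.19689619 -0.53953365  0.23035269] [[ 9.39436671e-01  3.42722164e-01 -5.09573987e-04]
 [ 3.42722482e-01 -9.39434577e-01  1.99379644e-03]
 [ 2.04606809e-04 -2.04768796e-03 -9.99997883e-01]] 0.08512218627215876 0.0187
side [[-0.982, -0.13, 0.138, 0.387], [-0.189, 0.6, -0.777, 0.739], [0.018, -0.789, -0.614, 0.796]]
top [[0.011, -0.984, 0.177, 0.351], [-1.0, -0.016, -0.027, -0.053], [0.029, -0.176, -0.984, 1.219]]
```

View pics/side0.png

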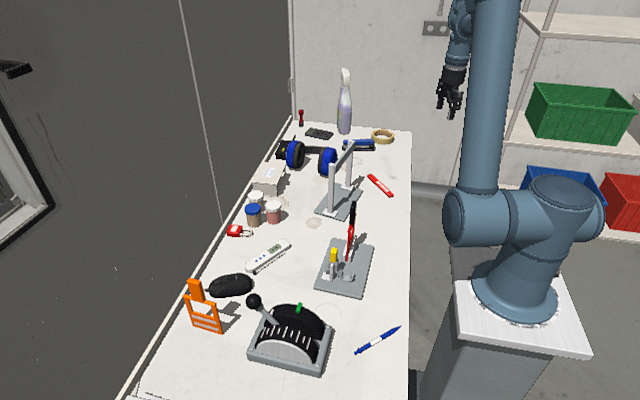

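View pics/top0.png

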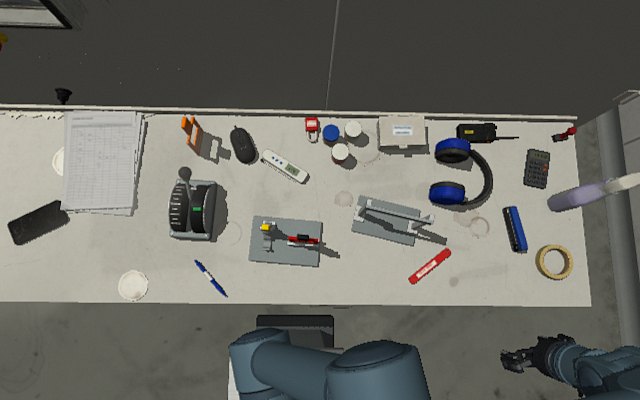

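Side view: knob at (254,300), green marker (299,308), yellow hook grip (333,255), red tag with black neck (351,225), rail (345,165). In the top view these are knob (185,173), marker (196,209), grip (266,227), tag (303,239) and rail (395,213).
Look-alikes: the orange tag at side (205,305), the red padlock at (238,230) and the red stick at (380,185). I choose the red plate with the black neck that stands in the grey rack.

```bash
python3 - <<'E'
from h import *
for n,boxes in (("top",dict(console=(165,160,222,245),rack=(245,210,345,270),rail=(345,185,450,250))),("side",dict(console=(235,285,340,375),rack=(310,195,378,300),rail=(312,135,362,222)))):
    z=np.load(f"{n}0.npz"); im,d=z["im"],z["d"]; w=cloud(d,z["K"],z["T"]); hsv=cv2.cvtColor(im,cv2.COLOR_RGB2HSV)
    H,S,V=[hsv[...,i].astype(int) for i in range(3)]
    def rep(name,m,b):
        k=np.zeros(m.shape,bool); k[b[1]:b[3],b[0]:b[2]]=1; m=m&k&np.isfinite(w[...,0])
        p=w[m]
        if len(p)<4: print(n,name,len(p));return
        c=p[:,:2].mean(0); e,v=np.linalg.eigh(np.cov((p[:,:2]-c).T))
        print(n,name,len(p),"med",np.median(p,0).round(4),"lo",np.percentile(p,3,0).round(3),"hi",np.percentile(p,97,0).round(3),"ang",np.degrees(np.arctan2(v[1,1],v[0,1])).round(1),np.sqrt(e).round(4))
    b=boxes
    rep("green",(H>45)&(H<85)&(S>120),b["console"])
    rep("knob",(V<90)&(w[...,2]>0.115),b["console"])
    rep("lever>.1",(w[...,2]>0.112),b["console"])
    rep("consbase",(w[...,2]>0.012)&(w[...,2]<0.03),b["console"])
    rep("yellow",(H>20)&(H<35)&(S>150),b["rack"])
    rep("red",((H<6)|(H>174))&(S>150),b["rack"])
    rep("neck",(V<70)&(w[...,2]>0.13),b["rack"])
    rep("rackbase",(w[...,2]>0.004)&(w[...,2]<0.03),b["rack"])
    rep("railtop",(w[...,2]>0.19)&(w[...,2]<.21),b["rail"])
    rep("rail",(w[...,2]>0.175),b["rail"])
    # base rectangles
    for q,lo,hi in(("console",.012,.03),("rack",.004,.03),("rail",.004,.016)):
        k=np.zeros(d.shape,bool); k[b[q][1]:b[q][3],b[q][0]:b[q][2]]=1
        p=w[k&(w[...,2]>lo)&(w[...,2]<hi)][:,:2]
        r=cv2.minAreaRect((p*1000).astype(np.float32)); print(n,q,np.round(r[0],1),np.round(r[1],1),round(r[2],1))
a=np.load("side0.npz")["im"][185:375,190:380]; b=np.load("top0.npz")["im"][155:275,160:350]
o=np.zeros((570,800,3),np.uint8); o[:380,:380]=cv2.resize(a,(380,380)); o[:240,400:780]=cv2.resize(b,(380,240)); save("pics/c1.png",o)
E
```

```text
top green 35 med [0.5245 0.2425 0.1098] lo [0.52  0.234 0.099] hi [0.53  0.254 0.113] ang 83.6 [0.0035 0.0067]
top knob 140 med [0.6097 0.2694 0.1515] lo [0.595 0.258 0.127] hi [0.626 0.283 0.158] ang 174.2 [0.0071 0.0091]
top lever>.1 168 med [0.6077 0.2706 0.1504] lo [0.589 0.257 0.116] hi [0.626 0.285 0.158] ang -172.0 [0.0079 0.0152]
top consbase 161 med [0.5137 0.2221 0.0261] lo [0.45  0.216 0.013] hi [0.617 0.322 0.03 ] ang 161.9 [0.0294 0.059 ]
top yellow 49 med [0.4767 0.0594 0.1122] lo [0.469 0.051 0.047] hi [0.493 0.068 0.116] ang -142.8 [0.0049 0.0067]
top red 106 med [ 0.4425 -0.0449  0.1283] lo [ 0.438 -0.079  0.063] hi [ 0.45  -0.005  0.188] ang 84.9 [0.0031 0.0251]
top neck 77 med [ 0.4423 -0.0426  0.1891] lo [ 0.438 -0.07   0.131] hi [ 0.45  -0.028  0.194] ang 85.6 [0.0037 0.0108]
top rackbase 2723 med [0.4425 0.0143 0.0125] lo [ 0.386 -0.087  0.006] hi [0.513 0.106 0.019] ang 89.2 [0.0407 0.0609]
top railtop 334 med [ 0.5037 -0.2793  0.1998] lo [ 0.485 -0.363  0.192] hi [ 0.535 -0.199  0.204] ang 77.2 [0.0056 0.0568]
top rail 418 med [ 0.5024 -0.2816  0.1992] lo [ 0.
[... 812 characters left out ...]
.0757] lo [ 0.442 -0.068  0.023] hi [0.451 0.002 0.134] ang 87.0 [0.0024 0.026 ]
side neck 107 med [ 0.4457 -0.026   0.1702] lo [ 0.44  -0.044  0.133] hi [ 0.452 -0.023  0.192] ang 83.1 [0.0034 0.006 ]
side rackbase 2801 med [0.4629 0.004  0.0127] lo [ 0.389 -0.295  0.007] hi [0.564 0.112 0.022] ang 102.1 [0.041  0.1325]
side railtop 190 med [ 0.5039 -0.2468  0.1987] lo [ 0.443 -0.36   0.19 ] hi [ 0.537 -0.031  0.202] ang 96.1 [0.0231 0.0932]
side rail 335 med [ 0.5021 -0.2335  0.1915] lo [ 0.442 -0.357  0.176] hi [ 0.537 -0.025  0.202] ang 98.2 [0.0237 0.1033]
side console [562.  236.7] [268.4 245.2] 11.8
side rack [479.5 -98.7] [217.4 451.3] 6.0
side rail [ 543.3 -463.9] [206.1 584.7] 12.3
```

View pics/c1.png

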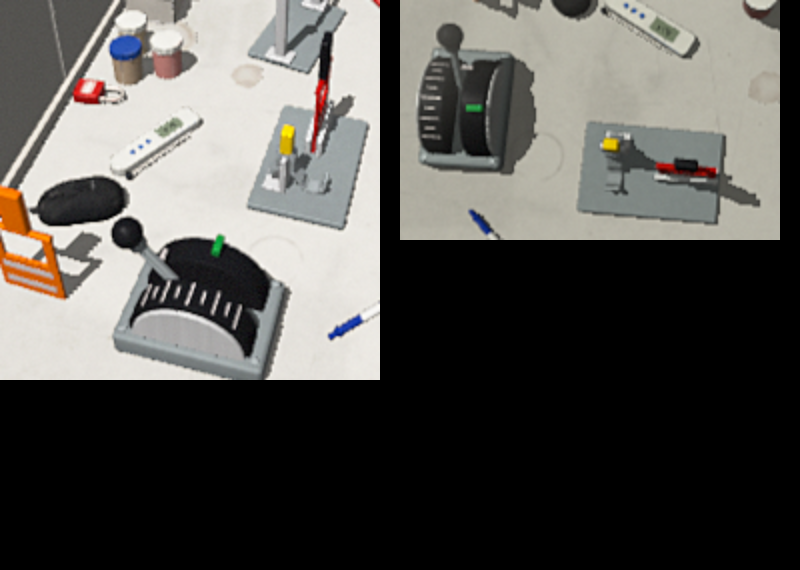

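The crops confirm the choices: ball knob and green marker on the console, yellow-gripped hook and red tag with black neck on the rack. I'll move above the lever for a closer look.

```bash
python3 -m creep '-1 20 45 60 0 0 0;-1 363 812 90 0 0 -0.406;-1 363 812 90 0 0 -0.406;-1 363 812 90 0 0 -0.406;-1 363 812 90 0 0 -0.406;-1 363 812 90 0 0 -0.406;-1 363 812 90 0 0 -0.406;-1 363 812 90 0 0 -0.406;-1 363 812 90 0 0 -0.406;-1 363 812 90 0 0 -0.406;-1 363 812 90 0 0 -0.406;-1 363 812 90 0 0 -0.406;-1 363 812 90 0 0 -0.406;-1 363 812 90 0 0 -0.406;-1 363 812 90 0 0 -0.406;-1 363 812 90 0 0 -0.406;-1 363 812 90 0 0 -0.406;-1 363 812 90 0 0 -0.406;-1 363 812 90 0 0 -0.406;-1 363 812 90 0 0 -0.406'
cat > lev.py <<'E'
from h import *
import sys
im,d,K,T=shot("wrist"); w=cloud(d,K,T); save(sys.argv[1],im); np.savez("w.npz",im=im,d=d,K=K,T=T)
s=get_state(); print(s["t"],s["eef_pos"].round(4),s["ee_rot"].round(3).tolist())
hsv=cv2.cvtColor(im,cv2.COLOR_RGB2HSV); H,S,V=[hsv[...,i].astype(int) for i in range(3)]
near=(abs(w[...,0]-.536)<.13)&(abs(w[...,1]-.276)<.09)
def st(n,m):
    p=w[m]; print(n,len(p),*( [np.median(p,0).round(4),np.percentile(p,2,0).round(4),np.percentile(p,98,0).round(4)] if len(p) else []))
g=near&(H>45)&(H<85)&(S>120)&(w[...,2]>.06); st("green",g); st("greentop",g&(w[...,2]>.106))
k=near&(w[...,2]>.122); st("knob",k)
p=w[k&(V<90)]
if len(p)>50:
    A=np.c_[2*p,np.ones(len(p))]; c=np.linalg.lstsq(A,(p**2).sum(1),rcond=None)[0]; print("sphere",c[:3].round(4),np.sqrt(c[3]+c[:3]@c[:3]))
p=w[near&(w[...,2]>.012)&(w[...,2]<.04)][:,:2]; r=cv2.minAreaRect((p*1000).astype(np.float32)); print(np.round(r[0],1),np.round(r[1],1),round(r[2],1))
E
python3 lev.py pics/w1.png
```

```text
t: 2.1
eef_pos: [0.546, 0.0857, 0.3178]
ee_rot: [[1.0, 0.018, -0.003], [0.018, -0.999, 0.042], [-0.002, -0.042, -0.999]]
ft_force: [0.2, -0.1, -0.3]
opening: 0.0858
2.15 [0.5467 0.0858 0.3178] [[1.0, 0.018, -0.002], [0.018, -0.999, 0.042], [-0.001, -0.042, -0.999]]
green 323 [0.5259 0.2446 0.1105] [0.4946 0.2332 0.0664] [0.6165 0.2911 0.1438]
greentop 217 [0.5249 0.2441 0.1115] [0.5193 0.2336 0.1064] [0.6201 0.2614 0.144 ]
knob 1458 [0.6141 0.2672 0.1517] [0.5966 0.2571 0.1275] [0.6297 0.2836 0.1582]
sphere [0.6142 0.2748 0.139 ] 0.01868365420751813
[537.7 276.8] [114.9 168.9] 86.7
```

View pics/w1.png

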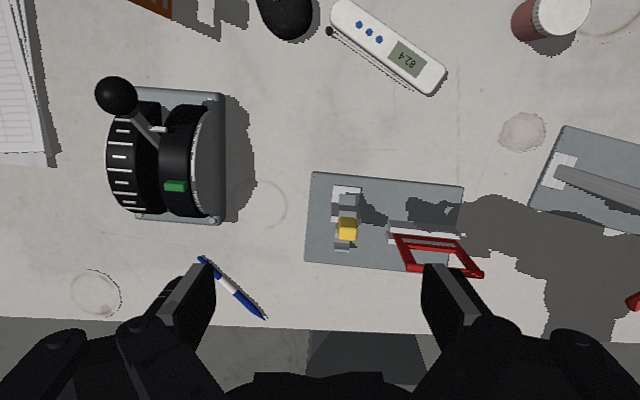

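```bash
python3 -m creep '-1 65 187 -80 -0.042 0 -0.075;-1 65 187 -80 -0.042 0 -0.075;-1 65 187 -80 -0.042 0 -0.075;-1 65 187 -80 -0.042 0 -0.075;-1 65 187 -80 -0.042 0 -0.075;-1 65 187 -80 -0.042 0 -0.075;-1 65 187 -80 -0.042 0 -0.075;-1 65 187 -80 -0.042 0 -0.075;-1 65 187 -80 -0.042 0 -0.075' 20; python3 lev.py pics/w2.png
```

```text
t: 3.05
eef_pos: [0.6118, 0.0932, 0.2433]
ee_rot: [[1.0, 0.029, -0.003], [0.029, -0.999, 0.041], [-0.002, -0.041, -0.999]]
ft_force: [0.9, -0.4, -0.2]
opening: 0.0856
3.1 [0.6119 0.0932 0.2429] [[1.0, 0.029, -0.003], [0.029, -0.999, 0.041], [-0.002, -0.041, -0.999]]
green 462 [0.5269 0.2442 0.1099] [0.5095 0.2333 0.0668] [0.6193 0.2902 0.1404]
greentop 313 [0.5262 0.244  0.1115] [0.5197 0.2334 0.1064] [0.6247 0.2629 0.1459]
knob 2073 [0.6174 0.2662 0.1513] [0.5994 0.2571 0.1278] [0.6307 0.2826 0.158 ]
sphere [0.6139 0.2745 0.1395] 0.018325010449098563
[537.9 276.3] [115.1 169.2] 87.4
```

```bash
python3 - <<'E'
from h import *
s=get_state(); print(s["joint_positions"].round(3),s["dq"].round(3),s["tau"].round(1),s["ft_force"])
E
```

```text
[0.028 0.469 0.25  1.354 0.041 3.141] [-0.002 -0.006 -0.007  0.009 -0.002  0.   ] [  0.1 -52.4  27.5   0.3   0.1   0. ] [1.36860127 0.17859022 0.71480575]
```

Joint 6 is at its limit, so I'll use the half-turned grasp, which is equivalent.

```bash
python3 -m creep '-1 0 20 10 0 0 0.75;-1 0 50 10 0 0 0.75;-1 0 100 10 0 0 0.75;-1 0 140 10 0 0 0.75;-1 0 180 10 0 0 0.75;-1 0 180 10 0 0 1.5;-1 0 180 10 0 0 1.5;-1 0 180 10 0 0 1.5;-1 0 180 10 0 0 1.5;-1 0 180 10 0 0 1.5;-1 0 180 10 0 0 2.2;-1 0 180 10 0 0 2.2;-1 0 180 10 0 0 2.2;-1 0 180 10 0 0 2.2;-1 0 180 10 0 0 2.2;-1 0 180 10 0 0 3.055;-1 0 180 10 0 0 3.055;-1 0 180 10 0 0 3.055;-1 0 180 10 0 0 3.055;-1 0 180 10 0 0 3.055'
python3 - <<'E'
from h import *
from scipy.spatial.transform import Rotation as R
s=get_state(); y=np.pi-.058
G=np.array([[np.cos(y),np.sin(y),0],[np.sin(y),-np.cos(y),0],[0,0,-1]]).T.T
print(R.from_matrix(G@s["ee_rot"].T).as_rotvec().round(3),s["eef_pos"].round(4),s["joint_positions"].round(2))
E
```

```text
t: 5.1
eef_pos: [0.6119, 0.2732, 0.2533]
ee_rot: [[-0.988, 0.156, -0.004], [0.156, 0.987, -0.04], [-0.003, -0.04, -0.999]]
ft_force: [0.4, 0.3, 0.1]
opening: 0.0855
[ 0.04  -0.002  0.098] [0.6119 0.2732 0.2533] [ 0.34  0.61  0.52  1.49 -0.04  0.5 ]
```

```bash
python3 -m creep '-1 2 1 -40 0.04 0 0.098;-1 2 1 -60 0.04 0 0.098;-1 2 1 -60 0.04 0 0.098;-1 2 1 -95 0.04 0 0.098;-1 2 1 -132 0.04 0 0.098;-1 2 1 -132 0.04 0 0.098;-1 2 1 -132 0.04 0 0.098;0.2 2 1 -132 0.04 0 0.098;0.2 2 1 -132 0.04 0 0.098;1 2 1 -132 0.04 0 0.098;1 2 1 -132 0.04 0 0.098;1 2 1 -132 0.04 0 0.098;1 2 1 -132 0.04 0 0.098;1 2 1 -132 0.04 0 0.098' 20
```

```text
t: 6.5
eef_pos: [0.6153, 0.2742, 0.1226]
ee_rot: [[-0.998, 0.058, 0.001], [0.058, 0.998, -0.0], [-0.001, -0.0, -1.0]]
ft_force: [1.7, -0.7, 5.1]
opening: 0.0326
```

```bash
python3 -m creep '1 -12 1 8 0 0 0;1 -24 1 13 0 0 0;1 -37 2 18 0 0 0;1 -50 3 21 0 0 0;1 -64 4 23 0 0 0;1 -77 4 24 0 0 0;1 -86 5 24 0 0 0;1 -94 5 23 0 0 0;1 -94 5 23 0 0 0;1 -94 5 23 0 0 0;1 -94 5 23 0 0 0'
python3 - <<'E'
from h import *
for n in("side","top"):
    im,d,K,T=shot(n); np.savez(f"{n}1.npz",im=im,d=d,K=K,T=T); save(f"pics/{n}1.png",im)
E
```

```text
t: 7.6
eef_pos: [0.5202, 0.2793, 0.146]
ee_rot: [[-0.998, 0.058, -0.0], [0.058, 0.998, 0.0], [0.0, 0.0, -1.0]]
ft_force: [-2.4, -1.4, 7.5]
opening: 0.0327
```

```bash
python3 -m creep '-0.2 0 0 0 0 0 0;-0.2 0 0 0 0 0 0;-0.2 0 0 0 0 0 0;-0.2 0 0 20 0 0 0;-0.2 0 0 60 0 0 0;-0.2 20 0 110 0 0 0;-0.2 50 0 150 0 0 0;-0.2 50 0 150 0 0 0;-0.2 50 0 150 0 0 0'
python3 lev.py pics/w3.png; python3 - <<'E'
from h import *
print(np.linalg.inv(np.load("w.npz")["T"]).round(3).tolist())
im,d,K,T=shot("top"); w=cloud(d,K,T); np.savez("top2.npz",im=im,d=d,K=K,T=T)
im,d,K,T=shot("side"); np.savez("side2.npz",im=im,d=d,K=K,T=T)
E
```

```text
t: 8.6
eef_pos: [0.572, 0.2797, 0.2968]
ee_rot: [[-0.998, 0.059, 0.003], [0.059, 0.998, 0.001], [-0.003, 0.002, -1.0]]
ft_force: [0.7, -0.2, -1.1]
opening: 0.0513
8.65 [0.5703 0.2793 0.295 ] [[-0.998, 0.058, -0.001], [0.058, 0.998, -0.0], [0.001, -0.0, -1.0]]
green 329 [0.5246 0.2465 0.1119] [0.5136 0.2296 0.0763] [0.5839 0.329  0.3775]
greentop 292 [0.5243 0.246  0.112 ] [0.5188 0.2294 0.1094] [0.5799 0.3299 0.3778]
knob 39997 [0.5607 0.279  0.3606] [0.524  0.2206 0.1778] [0.5813 0.3382 0.3838]
sphere [0.4693 0.2847 0.2979] 0.12085475679334627
[536.5 277.1] [116.2 169.1] 86.9
[[0.058, 0.954, 0.295, 0.496], [0.998, -0.056, -0.016, 0.283], [0.001, 0.295, -0.955, 0.44], [0.0, 0.0, 0.0, 1.0]]
```

View pics/w3.png

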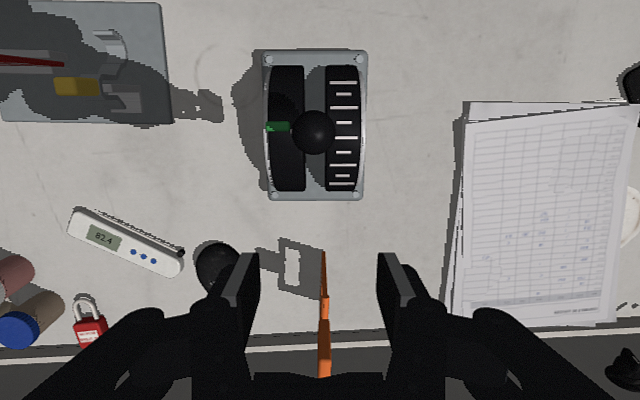

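```bash
python3 - <<'E'
from h import *
z=np.load("w.npz"); im,d,K,T=[z[k] for k in("im","d","K","T")]; w=cloud(d,K,T)
hsv=cv2.cvtColor(im,cv2.COLOR_RGB2HSV); H,S,V=[hsv[...,i].astype(int) for i in range(3)]
W=np.linalg.inv(T)
def ray(u,v,zz):
    r=W[:3,:3]@np.array([(u-K[0,2])/K[0,0],(v-K[1,2])/K[1,1],1]); return W[:3,3]+r*(zz-W[2,3])/r[2]
b=np.zeros(V.shape,bool); b[100:165,285:345]=1
m=b&(V<80)&(w[...,2]>.135)&(w[...,2]<.2); v,u=np.nonzero(m)
p=w[m]; c=np.linalg.lstsq(np.c_[2*p,np.ones(len(p))],(p**2).sum(1),rcond=None)[0]; print("knob",len(p),c[:3].round(4),np.sqrt(c[3]+c[:3]@c[:3]), u.min(),u.max(),v.min(),v.max(), p[:,2].max())
k=ray((u.min()+u.max())/2,(v.min()+v.max())/2,.164); print("knobray",k)
b[:]=0;b[110:145,255:300]=1
m=b&(H>45)&(H<85)&(S>120); p=w[m]; v,u=np.nonzero(m); print("green",u.min(),u.max(),v.min(),v.max(),np.median(p,0).round(4),p.min(0),p.max(0))
t=w[m&(w[...,2]>.109)]; g=(np.percentile(t,3,0)+np.percentile(t,97,0))/2; g[2]=t[:,2].mean(); print("top",g,len(t))
piv=np.array([.537,.2767,.03])
for n,q in(("k",k),("ks",c[:3]),("g",g)):
    r=q-piv; y=-.055; x=r[0]*np.cos(y)+r[1]*np.sin(y); yy=-r[0]*np.sin(y)+r[1]*np.cos(y); print(n,x,yy,r[2],np.arctan2(x,r[2]))
save("pics/c2.png",cv2.resize(im[40:210,230:400],None,fx=3.5,fy=3.5,interpolation=cv2.INTER_CUBIC))
E
```

```text
knob 1553 [0.5253 0.2779 0.1658] 0.016609108308786622 291 334 110 154 0.18389222068630062
knobray [0.52523857 0.27766218 0.164     ]
green 266 290 112 131 [nan nan nan] [nan nan nan] [nan nan nan]
top [0.52311422 0.24460126 0.1116687 ] 220
k -0.01179654055509963 0.0003141773515413901 0.13399999999999998 -0.0878075165802787
ks -0.011789040165818918 0.0005911712812506891 0.13577184638663134 -0.08661255120661404
g -0.01210024379356826 -0.032813535404553534 0.08166870036548217 -0.14709245859966266
```

View pics/c2.png

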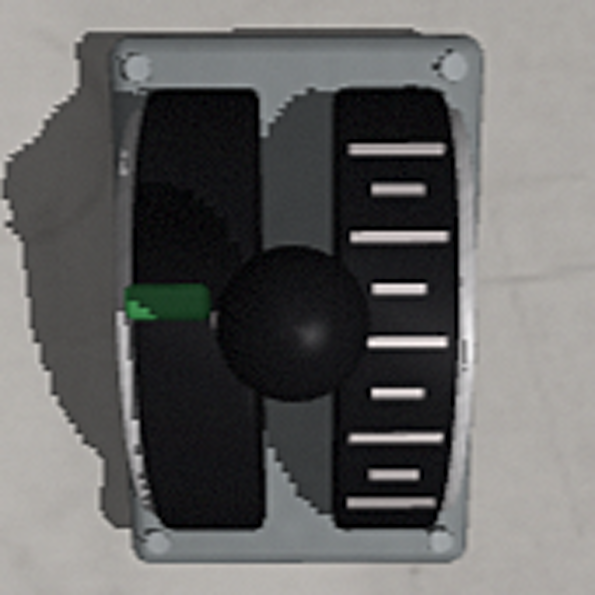

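The lever is about 0.055 rad short of the marker: the white finger sits at crop (213,318), below the marker centre at (167,301). I'll regrip the ball and pull it about 8 mm further.

```bash
python3 -m creep '-0.2 -45 -1 -60 0 0 0;-0.2 -45 -1 -100 0 0 0;-0.2 -45 -1 -125 0 0 0;-0.2 -45 -1 -148 0 0 0;-0.2 -45 -1 -148 0 0 0;-0.2 -45 -1 -148 0 0 0;1 -45 -1 -148 0 0 0;1 -45 -1 -148 0 0 0;1 -45 -1 -148 0 0 0;1 -45 -1 -148 0 0 0;1 -48 -1 -148 0 0 0;1 -51 -1 -149 0 0 0;1 -53 0 -149 0 0 0;1 -53 0 -149 0 0 0;1 -53 0 -149 0 0 0;1 -53 0 -149 0 0 0' 40
python3 -m creep '-0.2 0 0 0 0 0 0;-0.2 0 0 0 0 0 0;-0.2 0 0 0 0 0 0;-0.2 0 0 20 0 0 0;-0.2 0 0 60 0 0 0;-0.2 20 0 110 0 0 0;-0.2 50 0 150 0 0 0;-0.2 50 0 150 0 0 0;-0.2 50 0 150 0 0 0'
cat > chk.py <<'E'
from h import *
import sys
im,d,K,T=shot("wrist"); w=cloud(d,K,T)
hsv=cv2.cvtColor(im,cv2.COLOR_RGB2HSV); H,S,V=[hsv[...,i].astype(int) for i in range(3)]
near=(abs(w[...,0]-.53)<.04)&(abs(w[...,1]-.2767)<.05)
m=near&(V<80)&(w[...,2]>.135)&(w[...,2]<.2); p=w[m]; c=np.linalg.lstsq(np.c_[2*p,np.ones(len(p))],(p**2).sum(1),rcond=None)[0]
m=near&(H>45)&(H<85)&(S>120)&(w[...,2]>.109)&(w[...,2]<.12)&(w[...,1]<.262); t=w[m]; g=(np.percentile(t,3,0)+np.percentile(t,97,0))/2; g[2]=t[:,2].mean()
p=w[(abs(w[...,0]-.536)<.13)&(abs(w[...,1]-.276)<.09)&(w[...,2]>.012)&(w[...,2]<.04)][:,:2]; r=cv2.minAreaRect((p*1000).astype(np.float32)); print(np.round(r[0],1),np.round(r[1],1),round(r[2],1))
for n,q in(("k",c[:3]),("g",g)):
    r=q-np.array([.537,.2767,.03]); y=-.055; x=r[0]*np.cos(y)+r[1]*np.sin(y); print(n,q.round(4),x,np.arctan2(x,r[2]))
v,u=np.nonzero(m); u0,v0=int(u.mean()),int(v.mean())
save(sys.argv[1],cv2.resize(im[v0-50:v0+60,u0-50:u0+90],None,fx=4,fy=4,interpolation=cv2.INTER_CUBIC))
E
python3 chk.py pics/c3.png
```

```text
t: 10.35
eef_pos: [0.5175, 0.2794, 0.1468]
ee_rot: [[-0.998, 0.058, 0.0], [0.058, 0.998, -0.0], [-0.0, -0.0, -1.0]]
ft_force: [0.8, 0.7, 7.7]
opening: 0.0321
t: 11.25
eef_pos: [0.569, 0.2795, 0.2975]
ee_rot: [[-0.998, 0.059, 0.003], [0.059, 0.998, 0.0], [-0.003, 0.001, -1.0]]
ft_force: [-0.5, -0.0, -0.1]
opening: 0.0516
[536.3 277.2] [116.2 168.3] 86.8
k [0.5181 0.2784 0.1649] -0.01899178327882029 -0.13989067459576832
g [0.5229 0.2446 0.1117] -0.01227396467563297 -0.14908583075044343
```

View pics/c3.png

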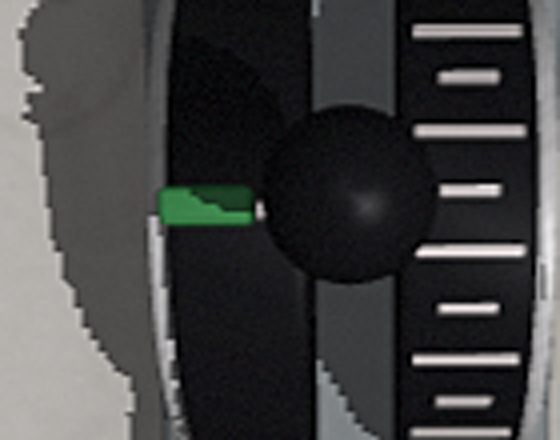

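The lever now reads -0.140 against -0.149 for the marker, and the white finger at crop (259,209) sits opposite the marker centre at (207,205). That is aligned. Next, a close look at the rack.

```bash
python3 -m creep '-0.2 -10 -50 20 0 0 0;-0.2 -20 -100 20 0 0 0;-0.2 -30 -150 22 0 0 0;-0.2 -35 -200 22 0 0 0;-0.2 -39 -250 22 0 0 0;-0.2 -39 -250 22 0 0 0;-0.2 -39 -250 22 0 0 0;-0.2 -39 -250 22 0 0 0'
cat > rack.py <<'E'
from h import *
import sys
im,d,K,T=shot("wrist"); w=cloud(d,K,T); save(sys.argv[1],im); np.savez("w.npz",im=im,d=d,K=K,T=T)
s=get_state(); print(s["t"],s["eef_pos"].round(4))
hsv=cv2.cvtColor(im,cv2.COLOR_RGB2HSV); H,S,V=[hsv[...,i].astype(int) for i in range(3)]
box=lambda x0,x1,y0,y1,z0,z1:(w[...,0]>x0)&(w[...,0]<x1)&(w[...,1]>y0)&(w[...,1]<y1)&(w[...,2]>z0)&(w[...,2]<z1)
def rep(n,m):
    p=w[m]
    if len(p)<5: return print(n,len(p))
    r=cv2.minAreaRect((p[:,:2]*1000).astype(np.float32)); print(n,len(p),"med",np.median(p,0).round(4),"zmax",p[:,2].max().round(4),"rect",np.round(r[0],1),np.round(r[1],1),round(r[2],1))
Y=(H>20)&(H<35)&(S>150)
zt=np.nanpercentile(w[Y&box(.43,.53,.0,.12,.05,.4)][:,2],95); rep("gripall",Y&box(.43,.53,.0,.12,.05,.4)); rep("griptop",Y&box(.43,.53,.0,.12,zt-.003,zt+.004))
rep("necktop",(V<90)&box(.41,.48,-.09,.03,.184,.2)); rep("neck",(V<90)&box(.41,.48,-.09,.03,.14,.2)); rep("red",((H<6)|(H>174))&(S>130)&box(.41,.48,-.12,.05,.05,.2))
rep("rack",box(.37,.53,-.12,.13,.008,.018))
rep("railtop",box(.44,.57,-.39,-.17,.194,.206))
E
python3 rack.py pics/w4.png
```

```text
t: 12.1
eef_pos: [0.5273, 0.0302, 0.3163]
ee_rot: [[-0.998, 0.057, -0.004], [0.057, 0.998, -0.0], [0.004, -0.0, -1.0]]
ft_force: [0.5, -0.2, 0.1]
opening: 0.0511
12.15 [0.5276 0.0307 0.3166]
gripall 241 med [0.4759 0.0573 0.1133] zmax 0.3529 rect [491.   55.1] [24.1 47.8] 64.5
griptop 210 med [0.4766 0.0573 0.1134] zmax 0.1155 rect [477.1  60.4] [19.5 15.1] 86.7
necktop 683 med [ 0.4455 -0.0398  0.1905] zmax 0.1931 rect [445.5 -40.4] [29.3 11.3] 86.6
neck 843 med [ 0.4458 -0.0363  0.1902] zmax 0.1931 rect [445.7 -40.4] [29.4 11.7] 86.6
red 382 med [ 0.4472 -0.0151  0.1288] zmax 0.1917 rect [446.4 -40.9] [79.7  9.4] 86.1
rack 15112 med [0.44   0.012  0.0128] zmax 0.018 rect [449.4  11. ] [200.5 130.2] 85.6
railtop 761 med [ 0.5257 -0.2032  0.2004] zmax 0.2028 rect [ 527.8 -209.4] [25.1 23.1] 74.8
```

View pics/w4.png

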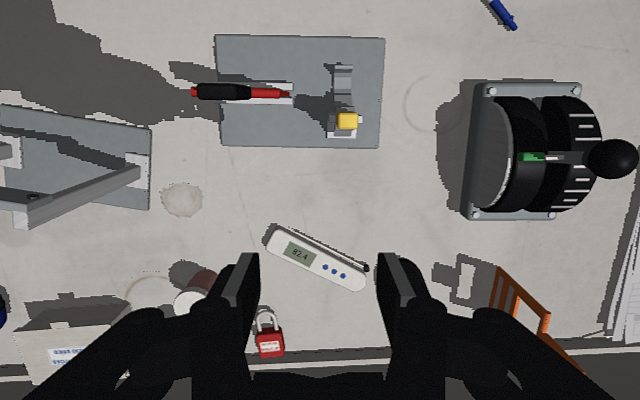

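Rack view: yellow grip at (347,121), tag neck at (225,92), rail at the left around (80,195). The lever finger is still in line with the marker at (535,157). Now I'll take the hook.

```bash
python3 -m creep '-0.2 -30 20 -50 0 0 0;-0.2 -51 30 -95 0 0 0;-0.2 -51 30 -140 0 0 0;-0.2 -51 30 -180 0 0 0;-0.2 -51 30 -210 0 0 0;-0.2 -51 30 -236 0 0 0;-0.2 -51 30 -236 0 0 0;-0.2 -51 30 -236 0 0 0;1 -51 30 -236 0 0 0;1 -51 30 -236 0 0 0;1 -51 30 -236 0 0 0;1 -51 30 -236 0 0 0;1 -51 30 -236 0 0 0' 40
```

```text
t: 13.45
eef_pos: [0.4782, 0.0609, 0.0823]
ee_rot: [[-0.998, 0.056, 0.0], [0.056, 0.998, 0.001], [-0.0, 0.001, -1.0]]
ft_force: [0.1, -0.0, 6.7]
opening: 0.0194
```

```bash
python3 -m creep '1 0 0 15 0 0 0;1 0 0 45 0 0 0;1 0 0 90 0 0 0;1 0 0 140 0 0 0;1 0 0 190 0 0 0;1 0 -30 220 0 0 -0.05;1 0 -75 225 0 0 -0.1;1 0 -120 225 0 0 -0.166;1 0 -165 225 0 0 -0.166;1 0 -190 225 0 0 -0.166;1 0 -190 225 0 0 -0.166;1 0 -190 225 0 0 -0.166;1 0 -190 225 0 0 -0.166'
cat > rail.py <<'E'
from h import *
import sys
im,d,K,T=shot("wrist"); w=cloud(d,K,T); save(sys.argv[1],im); np.savez("w.npz",im=im,d=d,K=K,T=T)
s=get_state(); print(s["t"],s["eef_pos"].round(4),s["ee_rot"].round(3).tolist())
m=(w[...,0]>.44)&(w[...,0]<.57)&(w[...,1]>-.39)&(w[...,1]<-.17)&(w[...,2]>.195)&(w[...,2]<.206)
m=cv2.morphologyEx(m.astype(np.uint8),cv2.MORPH_OPEN,np.ones((3,3)))>0
p=w[m]; r=cv2.minAreaRect((p[:,:2]*1000).astype(np.float32)); print(len(p),np.median(p,0).round(4),np.round(r[0],1),np.round(r[1],1),round(r[2],1))
b=(w[...,0]>.42)&(w[...,0]<.62)&(w[...,1]>-.42)&(w[...,1]<-.13)&(w[...,2]>.006)&(w[...,2]<.014)
p=w[b]; r=cv2.minAreaRect((p[:,:2]*1000).astype(np.float32)); print("base",len(p),np.round(r[0],1),np.round(r[1],1),round(r[2],1))
hsv=cv2.cvtColor(im,cv2.COLOR_RGB2HSV); Y=(hsv[...,0]>20)&(hsv[...,0]<35)&(hsv[...,1]>150); v,u=np.nonzero(Y); print("yellow",len(u), np.nanmedian(w[Y],0).round(4) if len(u) else "")
E
python3 rail.py pics/w5.png
```

```text
t: 14.75
eef_pos: [0.4781, -0.1283, 0.3074]
ee_rot: [[-0.976, 0.22, 0.0], [0.22, 0.976, 0.001], [0.0, 0.001, -1.0]]
ft_force: [0.5, 0.4, -0.7]
opening: 0.0193
14.8 [ 0.4781 -0.1281  0.3074] [[-0.976, 0.219, 0.0], [0.219, 0.976, 0.001], [-0.0, 0.001, -1.0]]
3114 [ 0.5034 -0.2809  0.2006] [ 510.6 -282.1] [172.7  23.9] 77.4
base 9479 [ 514. -282.] [187.6 110.3] 77.0
yellow 3607 [ 0.4715 -0.1279  0.337 ]
```

View pics/w5.png

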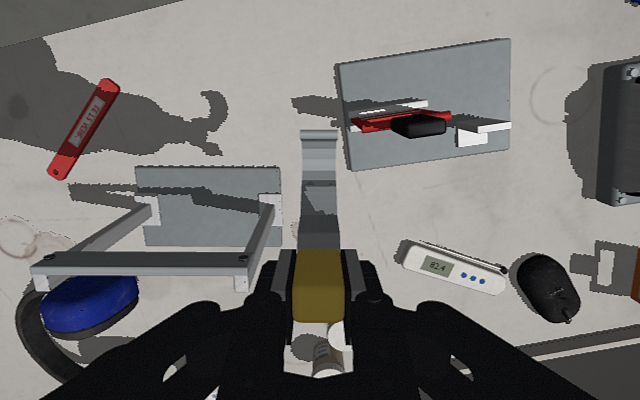

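```bash
python3 - <<'E'
from h import *
z=np.load("w.npz"); im,d,K,T=[z[k] for k in("im","d","K","T")]; w=cloud(d,K,T)
a=-.224; ex=np.array([np.cos(a),np.sin(a)]); ey=np.array([-ex[1],ex[0]]); c=np.array([.504,-.281])
q=w[...,:2]-c; X=q@ex; Yy=q@ey; m=(abs(X)<.04)&(abs(Yy)<.1)&(w[...,2]>.195)&(w[...,2]<.206)
print(np.percentile(Yy[m],[1,99]))
for lo in np.arange(-.09,.09,.02):
    k=m&(Yy>=lo)&(Yy<lo+.02); x=X[k]; print(round(lo,2),len(x),(1000*np.percentile(x,[3,50,97])).round(1),w[k][:,2].mean().round(4))
for n in("top0","side0"):
    z=np.load(n+".npz"); w=cloud(z["d"],z["K"],z["T"]); q=w[...,:2]-c; X=q@ex; Yy=q@ey; m=(abs(X)<.04)&(abs(Yy)<.06)&(w[...,2]>.195)&(w[...,2]<.206); print(n,m.sum(),(1000*np.percentile(X[m],[3,50,97])).round(1))
E
```

```text
[-0.08380373  0.08610929]
-0.09 534 [-4.3  6.2 17.5] 0.2001
-0.07 294 [-4.4 -2.2  2.8] 0.2
-0.05 293 [-4.3 -2.1  2.9] 0.2
-0.03 315 [-4.3 -1.5  3.7] 0.2
-0.01 305 [-4.2 -1.5  3.7] 0.2
0.01 301 [-4.  -1.4  3.7] 0.2
0.03 301 [-4.  -1.5  3.6] 0.2
0.05 303 [-4.  -1.6  3.6] 0.2
0.07 513 [-3.8  3.6 17.1] 0.2002
top0 165 [-4.4 -1.   3.4]
side0 65 [-4.2 -1.5  3.5]
```

```bash
python3 -m creep '1 9 -45 0 0 0 0;1 18 -90 0 0 0 0;1 25 -130 0 0 0 0;1 27 -152 0 0 0 0;1 27 -152 0 0 0 0;1 27 -152 0 0 0 0;1 27 -152 -25 0 0 0;1 27 -152 -40 0 0 0;1 27 -152 -45 0 0 0;1 27 -152 -45 0 0 0'
python3 - <<'E'
from h import *
s=get_state(); print(s["eef_pos"].round(4),s["ft_force"].round(1))
im,d,K,T=shot("side"); save("pics/s3.png",cv2.resize(im[100:230,270:420],None,fx=4,fy=4,interpolation=cv2.INTER_CUBIC))
E
```

```text
t: 15.8
eef_pos: [0.5048, -0.2783, 0.2622]
ee_rot: [[-0.976, 0.218, -0.001], [0.218, 0.976, 0.002], [0.001, 0.002, -1.0]]
ft_force: [-0.5, -0.3, -0.2]
opening: 0.0193
[ 0.5048 -0.2783  0.2622] [-0.5 -0.3 -0.2]
```

View pics/s3.png

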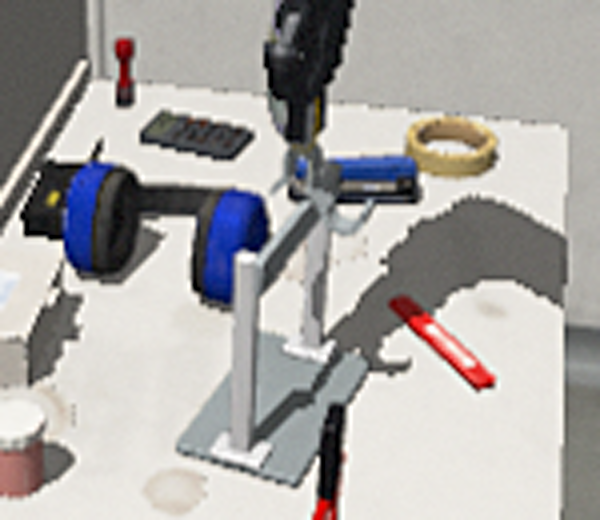

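The side view shows the hook above the rail, its back leg on the far side (283,180) and its lower curl on the robot side (355,215). I'll lower it.

```bash
python3 -m creep '1 0 -1 -15 0 0 0;1 0 -1 -30 0 0 0;1 0 -1 -42 0 0 0;1 0 -1 -46 0 0 0;1 0 -1 -48 0 0 0;1 0 -1 -50 0 0 0;1 0 -1 -51 0 0 0;1 0 -1 -51 0 0 0'
```

```text
t: 16.65
eef_pos: [0.5054, -0.28, 0.2123]
ee_rot: [[-0.976, 0.218, 0.001], [0.218, 0.976, 0.001], [-0.001, 0.001, -1.0]]
ft_force: [0.1, -0.3, -1.2]
opening: 0.0192
```

```bash
python3 -m creep '1 0 0 -1 0 0 0;1 0 0 -2 0 0 0;1 0 0 -3 0 0 0;1 0 0 -3 0 0 0;1 0 0 -3 0 0 0'
```

```text
t: 17.15
eef_pos: [0.5056, -0.2802, 0.2103]
ee_rot: [[-0.976, 0.218, 0.002], [0.218, 0.976, -0.0], [-0.002, 0.0, -1.0]]
ft_force: [-1.8, 1.3, 6.5]
opening: 0.0192
```

```bash
python3 -m creep '0.3 0 0 0 0 0 0;0.1 0 0 0 0 0 0;-0.2 0 0 0 0 0 0;-0.2 0 0 0 0 0 0;-0.2 0 0 0 0 0 0;-0.2 0 0 20 0 0 0;-0.2 0 0 50 0 0 0;-0.2 0 0 90 0 0 0;-0.2 20 80 120 0 0 0;-0.2 20 120 130 0 0 0.08;-0.2 20 160 130 0 0 0.166;-0.2 20 160 130 0 0 0.166;-0.2 20 160 130 0 0 0.166;-0.2 20 160 130 0 0 0.166'
cat > hk.py <<'E'
from h import *
a=-.224; ex=np.array([np.cos(a),np.sin(a)]); ey=np.array([-ex[1],ex[0]]); c=np.array([.504,-.280])
for n in("wrist","side","top"):
    im,d,K,T=shot(n); w=cloud(d,K,T); np.savez(f"hk_{n}.npz",im=im,d=d,K=K,T=T)
    q=w[...,:2]-c; X=q@ex; Y=q@ey; Z=w[...,2]-.2; hsv=cv2.cvtColor(im,cv2.COLOR_RGB2HSV)
    yel=(hsv[...,0]>20)&(hsv[...,0]<35)&(hsv[...,1]>120)&(abs(X)<.05)&(abs(Y)<.06)&(Z>-.02)&(Z<.06)
    print(n,get_state()["t"],"yellow",yel.sum(),[(1000*np.median(v[yel])).round(1) for v in(X,Y,Z)] if yel.any() else "")
    m=(X>-.07)&(X<-.006)&(abs(Y)<.06)&(Z>-.09)&(Z<.01)
    for lo in range(-60,-6,6):
        k=m&(X*1000>=lo)&(X*1000<lo+6)
        if k.sum()>3: print("  x",lo,k.sum(),"Y",(1000*np.percentile(Y[k],[5,50,95])).round(1),"Z",(1000*np.percentile(Z[k],[5,50,95])).round(1))
E
python3 hk.py
```

```text
t: 18.55
eef_pos: [0.5256, -0.1203, 0.3403]
ee_rot: [[-0.999, 0.053, 0.002], [0.053, 0.999, -0.001], [-0.002, -0.0, -1.0]]
ft_force: [0.6, -0.6, -0.7]
opening: 0.0513
wrist 18.6 yellow 1104 [np.float64(-9.6), np.float64(6.6), np.float64(38.8)]
  x -54 73 Y [-10.   -0.    8.9] Z [-45.7 -43.6 -42.1]
  x -48 148 Y [-9.8  1.9  9.2] Z [-55.3 -46.6 -42.2]
  x -42 130 Y [-9.8  0.4  9. ] Z [-60.7 -57.1 -52.9]
  x -36 143 Y [-9.5  0.1  8.8] Z [-61.7 -60.  -58.7]
  x -30 155 Y [-9.9 -0.   8.9] Z [-62.7 -59.8 -58. ]
  x -24 196 Y [-9.8 -0.6  8.9] Z [-59.8 -55.6 -49.1]
  x -18 362 Y [-9.6  0.4  9. ] Z [-50.2 -37.9   0.3]
  x -12 378 Y [-9.5  5.5  9.3] Z [-34.3 -16.9   7.1]
side 18.65 yellow 65 [np.float64(-8.7), np.float64(9.2), np.float64(24.3)]
  x -54 6 Y [-8.1  2.4 11.9] Z [-46.5 -44.3 -41.7]
  x -48 6 Y [ 1.3  8.3 10.9] Z [-56.  -47.9 -43.8]
  x -42 7 Y [-5.   7.6 10.6] Z [-61.7 -58.9 -54.8]
  x -36 9 Y [-10.9   6.8  12.3] Z [-64.1 -61.2 -58.4]
  x -30 9 Y [-7.2  3.9  9.4] Z [-63.2 -60.2 -58.1]
  x -24 17 Y [-6.   4.2 12.8] Z [-60.7 -55.5 -46.4]
  x -18 28 Y [-8.3  6.  11.4] Z [-55.  -39.5  -0.5]
  x -12 40 Y [-8.7  8.1 12.9] Z [-32.5 -13.8   5.4]
top 18.7 yellow 61 [np.float64(-8.9), np.float64(2.1), np.float64(40.2)]
  x -54 10 Y [-8.4 -0.1  8.1] Z [-46.4 -44.1 -42.3]
  x -48 15 Y [-8.5 -0.4  8.6] Z [-54.  -47.1 -40.3]
  x -42 17 Y [-9.9  0.8  8.7] Z [-60.1 -56.7 -53.1]
  x -36 18 Y [-9.4 -0.2  8.8] Z [-63.3 -60.3 -57.6]
  x -30 18 Y [-9.7 -1.3  8. ] Z [-64.3 -58.7 -56.8]
  x -24 29 Y [-9.4  0.5  8.6] Z [-60.  -53.  -41.5]
  x -18 34 Y [-9.9 -0.   9.1] Z [-46.3 -36.    2.6]
  x -12 20 Y [-7.2  4.7  9.2] Z [-36.  -28.8   4.8]
```

The hook hangs centred on the rail. The three cameras agree on a curl bottom at 32 mm in front and about 62 mm below the rail top, with the tip at 52 mm in front and 43 mm below. Now the tag, gripped 10 mm above the neck's middle so the gripper body stays clear of the hook's grip.

```bash
python3 -m creep '-0.2 -40 40 -30 0 0 0;-0.2 -80 80 -70 0 0 -0.007;-0.2 -80 80 -100 0 0 -0.007;-0.2 -80 80 -125 0 0 -0.007;-0.2 -80 80 -150 0 0 -0.007;-0.2 -80 80 -170 0 0 -0.007;-0.2 -80 80 -178 0 0 -0.007;-0.2 -80 80 -178 0 0 -0.007;-0.2 -80 80 -178 0 0 -0.007;1 -80 80 -178 0 0 -0.007;1 -80 80 -178 0 0 -0.007;1 -80 80 -178 0 0 -0.007;1 -80 80 -178 0 0 -0.007;1 -80 80 -178 0 0 -0.007' 50
```

```text
t: 20.1
eef_pos: [0.4465, -0.0414, 0.163]
ee_rot: [[-0.998, 0.062, 0.004], [0.062, 0.998, -0.0], [-0.004, 0.0, -1.0]]
ft_force: [-0.1, 1.4, 4.8]
opening: 0.029
```

```bash
python3 -m creep '1 0 0 15 0 0 0;1 0 0 45 0 0 0;1 0 0 80 0 0 0;1 0 0 115 0 0 0;1 0 0 145 0 0 0;1 -8 -40 147 0 0 -0.04;1 -16 -80 147 0 0 -0.1;1 -24 -125 147 0 0 -0.164;1 -30 -170 147 0 0 -0.164;1 -34 -210 147 0 0 -0.164;1 -34 -218 147 0 0 -0.164;1 -34 -218 147 0 0 -0.164;1 -34 -218 147 0 0 -0.164;1 -34 -218 100 0 0 -0.164;1 -34 -218 60 0 0 -0.164;1 -34 -218 44 0 0 -0.164;1 -34 -218 44 0 0 -0.164;1 -34 -218 44 0 0 -0.164'
cat > tg.py <<'E'
from h import *
a=-.224; ex=np.array([np.cos(a),np.sin(a)]); ey=np.array([-ex[1],ex[0]]); c=np.array([.504,-.280])
s=get_state(); q=s["eef_pos"][:2]-c; print("tcp rail",(1000*np.array([q@ex,q@ey,s["eef_pos"][2]-.2])).round(1))
for n in("side","top"):
    im,d,K,T=shot(n); w=cloud(d,K,T); np.savez(f"tg_{n}.npz",im=im,d=d,K=K,T=T)
    q=w[...,:2]-c; X=q@ex; Y=q@ey; Z=w[...,2]-.2; hsv=cv2.cvtColor(im,cv2.COLOR_RGB2HSV)
    R=((hsv[...,0]<6)|(hsv[...,0]>174))&(hsv[...,1]>130)&(abs(X)<.16)&(abs(Y)<.06)&(Z>-.19)&(Z<.08)
    k=R; print(n,"red",k.sum(),*[(1000*np.percentile(v[k],[3,50,97])).round(1) for v in(X,Y,Z)])
    for lo in range(-180,40,20):
        k2=k&(Z*1000>=lo)&(Z*1000<lo+20)
        if k2.sum()>5: print("  z",lo,k2.sum(),"X",(1000*np.median(X[k2])).round(1),"Y",(1000*np.percentile(Y[k2],[3,97])).round(1))
E
python3 tg.py
```

```text
t: 21.9
eef_pos: [0.4129, -0.2583, 0.2077]
ee_rot: [[-0.975, 0.222, 0.004], [0.222, 0.975, -0.001], [-0.004, 0.0, -1.0]]
ft_force: [0.4, -0.6, -0.4]
opening: 0.0286
tcp rail [-93.7   0.9   7.7]
side red 141 [-100.1  -96.2  -92.4] [-29.3  29.3  43.7] [-131.7  -81.4  -21.9]
  z -140 12 X -95.5 Y [-11.5  42.5]
  z -120 29 X -97.0 Y [-30.4  42. ]
  z -100 35 X -96.0 Y [-31.7  43.9]
  z -80 20 X -95.1 Y [-27.5  43. ]
  z -60 14 X -95.3 Y [-30.4  42.4]
  z -40 29 X -96.1 Y [-12.8  44.1]
top red 48 [-107.5  -96.5  -93.7] [-7.1 27.8 43.8] [-100.6  -71.1   75.2]
  z -100 21 X -96.2 Y [-10.6  39.8]
  z -40 6 X -98.0 Y [15.1 39. ]
```

```bash
python3 -m creep '1 15 -4 1 0 0 0;1 30 -8 1 0 0 0;1 40 -10 1 0 0 0;1 50 -12 1 0 0 0;1 60 -15 1 0 0 0;1 60 -15 1 0 0 0;1 60 -15 1 0 0 0'; python3 - <<'E'
from h import *
im,d,K,T=shot("side"); a=im[100:220,285:400]
save("pics/s4.png",cv2.resize(a,None,fx=5,fy=5,interpolation=cv2.INTER_CUBIC))
E
python3 tg.py
```

```text
t: 22.7
eef_pos: [0.4736, -0.2745, 0.2096]
ee_rot: [[-0.975, 0.223, 0.006], [0.223, 0.975, -0.002], [-0.006, -0.001, -1.0]]
ft_force: [-0.0, -0.2, -1.5]
opening: 0.0288
tcp rail [-31.2  -1.3   9.6]
side red 143 [-37.4 -33.6 -29.2] [-30.2  25.6  40.8] [-138.3  -83.7  -21.9]
  z -140 24 X -33.7 Y [-25.4  40.6]
  z -120 29 X -34.1 Y [-29.8  41.1]
  z -100 25 X -33.8 Y [-24.3  38.9]
  z -80 20 X -32.8 Y [-28.6  41.6]
  z -60 13 X -32.6 Y [-30.7  39.6]
  z -40 27 X -33.4 Y [-29.9  39.6]
top red 90 [-44.6 -34.4 -23.2] [-10.8  28.   42.5] [-139.8  -57.4   66.8]
  z -120 12 X -34.5 Y [ 2.5 38.4]
  z -100 20 X -33.4 Y [-18.1  38.4]
  z -80 9 X -34.4 Y [-8.  38.7]
  z -60 7 X -34.3 Y [28.1 38.3]
  z -40 26 X -33.7 Y [14.9 38. ]
```

View pics/s4.png

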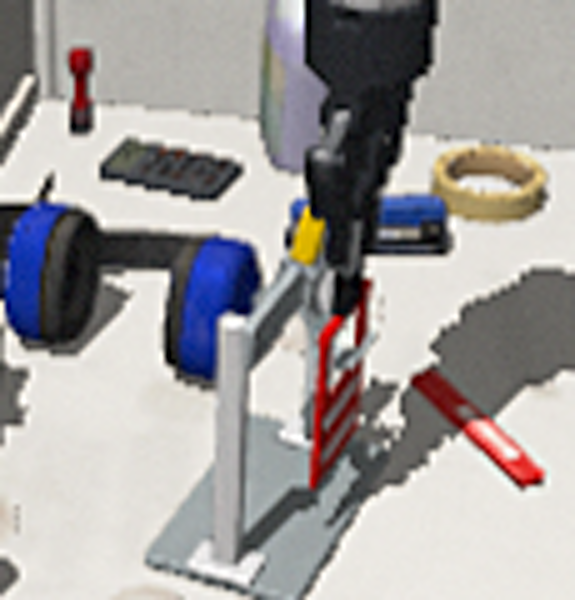

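The curl passes through the window: its tip at (370,340) is in front of the red frame and the hook grip still stands at (310,235). Lowering.

```bash
python3 -m creep '1 1 0 -10 0 0 0;1 1 0 -18 0 0 0;1 1 0 -23 0 0 0;1 1 0 -25 0 0 0;1 1 0 -27 0 0 0;1 1 0 -27 0 0 0;1 1 0 -27 0 0 0'
```

```text
t: 23.55
eef_pos: [0.4743, -0.2745, 0.1829]
ee_rot: [[-0.975, 0.223, 0.006], [0.223, 0.975, -0.003], [-0.006, -0.001, -1.0]]
ft_force: [-0.5, -0.4, -1.7]
opening: 0.0286
```

```bash
python3 -m creep '1 0 0 -1 0 0 0;1 0 0 -2 0 0 0;1 0 0 -3 0 0 0;1 0 0 -3 0 0 0'
```

```text
t: 23.95
eef_pos: [0.4752, -0.2749, 0.1808]
ee_rot: [[-0.975, 0.223, 0.008], [0.223, 0.975, -0.004], [-0.009, -0.002, -1.0]]
ft_force: [2.0, 0.2, 3.3]
opening: 0.0291
```

```bash
python3 -m creep '0.3 0 0 0 0 0 0;0.1 0 0 0 0 0 0;-0.1 0 0 0 0 0 0;-0.3 0 0 0 0 0 0;-0.3 0 0 0 0 0 0;-0.3 0 0 0 0 0 0;-0.3 0 0 10 0 0 0;-0.3 0 0 30 0 0 0;-0.3 0 0 60 0 0 0;-0.3 0 0 100 0 0 0;-0.3 -10 40 140 0 0 0;-0.3 -20 90 150 0 0 0;-0.3 -20 120 150 0 0 0;-0.3 -20 120 150 0 0 0;-0.3 -20 120 150 0 0 0;-0.3 -20 120 150 0 0 0'
python3 hk.py; python3 tg.py
python3 - <<'E'
from h import *
s=np.load("tg_side.npz")["im"][110:220,280:400]; w=np.load("hk_wrist.npz")["im"]; t=np.load("tg_top.npz")["im"][155:255,160:260]
o=np.zeros((600,800,3),np.uint8); o[:367,:400]=cv2.resize(s,(400,367),interpolation=cv2.INTER_CUBIC); o[:400,400:]=cv2.resize(w[:320,:320],(400,400)); o[400:,:200]=cv2.resize(t,(200,200)); save("pics/end.png",o)
E
```

```text
t: 25.55
eef_pos: [0.4554, -0.1557, 0.3308]
ee_rot: [[-0.975, 0.224, 0.008], [0.224, 0.975, -0.004], [-0.009, -0.002, -1.0]]
ft_force: [0.6, 0.2, 0.1]
opening: 0.0556
wrist 25.6 yellow 989 [np.float64(-12.6), np.float64(3.5), np.float64(37.8)]
  x -54 70 Y [-10.   -1.1   8.8] Z [-46.9 -44.5 -42.8]
  x -48 81 Y [-9.   2.3  9.2] Z [-55.3 -44.4 -43.1]
  x -42 268 Y [-12.9  -3.4   8.8] Z [-59.1 -36.9   4.2]
  x -36 1517 Y [-36.4   1.4  33.1] Z [-80.  -32.1   9. ]
  x -30 439 Y [-34.1  10.5  36.1] Z [-54.9 -13.1   9.6]
  x -24 12 Y [7.8 8.8 9.3] Z [-63.  -57.7 -53.2]
  x -18 270 Y [-9.6  3.6  9. ] Z [-49.9  -4.5   6.2]
  x -12 297 Y [-8.5  5.3  9.1] Z [-34.3 -15.4   6.6]
side 25.65 yellow 66 [np.float64(-9.0), np.float64(9.1), np.float64(25.4)]
  x -48 8 Y [-4.5  9.  11.1] Z [-56.1 -47.5 -43.8]
  x -42 21 Y [-10.5  -1.9  13. ] Z [-59.5 -29.4   2.3]
  x -36 112 Y [-35.6  10.2  37.3] Z [-84.4 -40.9   7.1]
  x -30 48 Y [-6.4 13.8 38.5] Z [-81.9 -31.1   8.6]
  x -24 10 Y [ 3.2  9.4 14.3] Z [-58.7 -52.8 -14.5]
  x -18 33 Y [-8.9  3.8 11.4] Z [-52.5 -39.2   2.6]
  x -12 36 Y [-7.4  8.3 11.8] Z 
[... 544 characters left out ...]
or v in(X,Y,Z)])
                                       ~~~~~~~~~~~~~^^^^^^^^^^^^^^^^
    return _quantile_unchecked(
        a, q, axis, out, overwrite_input, method, keepdims, weights)
    return _ureduce(a,
                    func=_quantile_ureduce_func,
    ...<5 lines>...
                    overwrite_input=overwrite_input,
                    method=method)
    r = func(a, **kwargs)
    result = _quantile(arr,
                       quantiles=q,
    ...<2 lines>...
                       out=out,
                       weights=wgt)
    slices_having_nans = np.isnan(arr[-1, ...])
                                  ~~~^^^^^^^^^
IndexError: index -1 is out of bounds for axis 0 with size 0
```

View pics/end.png

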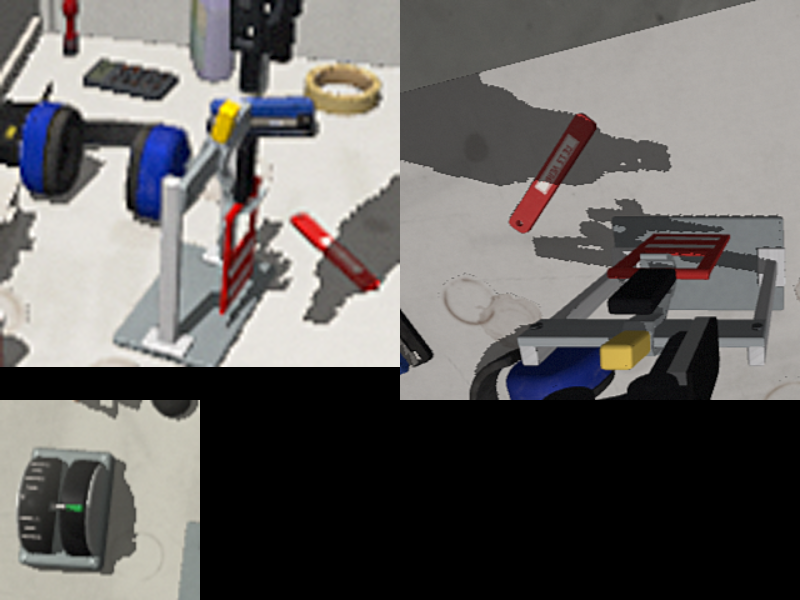

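The side and wrist views show the hook over the rail, leaning, with the tag hanging upright in its curl. The gripper is clear. Lever and marker are still aligned in the top view, which dates from just before the tag was released. Handing in.

```bash
python3 -c "
from station import job; print(job.close_job())"
```

```text
the job is handed in; nothing more can be done
None
```

The job is done and handed in at about 26 s of the allowed 64 s.

- **Lever:** It stopped about 0.055 rad short of the green marker on the first pull, so I gripped it again and pulled further. The last measurement put the lever at -0.140 rad and the marker at -0.149 rad. The white finger lines up with the marker in the pictures.
- **Hook:** It hangs over the middle of the rail (within about 1 mm) with the lower curl towards the robot. I had let go of it before fetching the tag.
- **Tag:** It hangs by its window in the lower curl, upright, about 32 mm in front of the rail. The hook stayed in place with the tag on it, and the gripper was well clear.

**Checks that failed or were limited:**
- The first move to the lever stopped at joint 6's limit; I used the half-turned grasp from then on.
- The last top-camera check failed because the arm blocked the view, so the final hook and tag check rests on the side and wrist cameras.
- The last lever picture dates from just before I let go of the tag. Nothing went near the lever after that.
- I did not measure the bystanders again one by one. I saw no contact with them, and the test stick (next to the rail) had not visibly moved in the last pictures.

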